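# Slide the blue sample case onto the raised steel deck

## Robot

A 6-joint arm with a two-finger parallel gripper is mounted at the origin on the work surface. World frame = base frame: x ahead of the robot, y to its left, z up, the work surface at z = 0. Lengths are in m, angles in rad, forces in N, time in s.
With the tool pointing down it reaches from about 0.425 to 0.95 m from the base axis. Payload 3.5 kg.
Tool frame: the origin (TCP) lies midway between the tips of the shut fingers; the grasp point (between the pads) lies 19 mm behind it; y points along the fingers, x is the direction in which the jaws open and shut, and the axes are right-handed (so a half turn about y gives the same grasp; the last joint's range is limited). The gripper opens to 85 mm and grips with 20 to 120 N. Pads are 22 mm wide; open, the fingers measure 114 mm over their backs; the gripper's body (76 mm by 85 mm) begins 54 mm behind the grasp point. The pads swing forward as they close: fully open they stand 13 mm farther back than shut.
Start: joints at [-1.368, 0.286, 1.577, -0, 1.279, -0.15], TCP at [0.233, -0.633, 0.231] pointing down, gripper open.
Joint ranges: [-2.77, 2.77], [-0.9, 2.22], [0.21, 2.48], [-1.53, 4.67], [0.24, 2.81], [-2.84, 2.84]. Speed limits (rad/s): [2.79, 2.79, 3.14, 3.14, 3.14, 3.14].

## Interface

Orientations are given as a unit quaternion [x, y, z, w].
In Python, from plant import ctrl, viewer gives the robot as it stands.
- The arm moves only by the tool step_arm, never from a script. Its argument "rows" is a list of rows, each a list of 3 entries, a list of its own where there are three numbers: the turn, a rotation vector about the tool's x, y, z in degrees, then the shift along the tool's x, y, z in mm, then the closure, from 0 (fully open) to 1 (shut). A call has 1 to 10 rows; each row is the pose to reach, as a shift and turn from the pose commanded when the call began, along the tool's axes at that moment; what a row does not reach only later rows make up. A row lasts 1/12 s, in which the tool goes at most 41.7 mm and 7.16 degrees, less where a joint would pass 70% of its speed; a pose out of reach is approached as far as the arm can. A call with a gripper value outside its range is refused whole. The fingers move at their own pace and stop on an object; "newtons" is the grip in N (left out, the last holds). Time passes only in rows, so rows that repeat a pose let the fingers close. It gives the time, the measured TCP pose, the force and the opening at its end, in the units of the state.
- ctrl.get_state(): the state, without advancing time (a new reading comes with each control period).
- viewer.read_camera(name): name is "scene" or "top"; returns (picture, depth): 384x512x3 uint8, red, green, blue; 384x512 float32, m along the optical axis (not along the pixel's ray), 0 where there is no reading.
- viewer.calibration(name): a dict with "K" (3x3 intrinsics, pixels), "R" (3x3) and "t" (3): a world point X has camera coordinates R X + t. Camera axes: x right, y down, z forward; pixel columns grow to the right and rows downward; lengths in m; the calibration is good to about 2 mm. A picture is of the moment at which its call begins. calibration takes no time and is no camera call.
- ctrl.sign_off(): hands the job in, once; it reports no verdict.
The state is a dict: "time": time; "qpos": joint angles; "dq": joint speeds; "joint_efforts": joint torques, N m; "eef_pos": TCP position; "tcp_rot": TCP orientation; "contact_force": force on the tool from outside, world axes, zero at the start; "wrist_torque": the same for the moment, N m; "opening": opening from 0.0 (shut) to 1.0 (fully open).
Only numpy, scipy, OpenCV 4.12 (cv2) and the standard library are available. Lean on these libraries where they do the work, as an engineer would, in place of code of your own. Each camera call takes 0.05 s, during which the arm holds its last target.

## Task

Put the blue-lidded sample case away on the raised steel deck: lift only its front edge by the handle, set that edge on the step with the back of the case still on the bench, and let go. Then push the case from behind, up over the step, until it lies flat on the deck, square and fully home against the blue back stop. Never carry the case clear of the bench, and leave the green-lidded case where it is.

Things in the scene. Friction and masses are not known exactly. Their poses are not given: they have to be found in the camera images.
- blue_case: the case to put away: white plastic box with a flat blue lid, 90 (x) x 150 (y) x 55 (z) mm, about 0.6 kg, smooth and slippery. Origin at the centre of its underside; z up, +y towards its front end, which faces the deck; its plain back face is at y = -75 mm. A hinged handle with a black bar stands above the front end of the lid.
- blue_case_handle (a point): centre of the blue case's handle bar: a level round bar 10 mm thick along the case's x with 66 mm clear between its two thin steel legs. 55 mm ahead (+y) of the case's centre, 95 mm above its underside, 40 mm above the lid. The handle swings freely (light centring spring, +-40 degrees) about a hinge 35 mm below the bar, so the case tilts as the bar is lifted.
- deck: fixed stainless steel deck, yellow line along its step edge, blue back stop. Origin: middle of the step edge, at bench height; x along the step, +y into the deck. Its flat top is 20 mm above the bench, 340 mm wide (x), from the step at y = 0 to the face of the back stop at y = 185 mm; the stop is 30 mm higher than the deck. The cases start on the bench before the step, fronts 20 to 80 mm from it.
- green_case: bystander: same case and handle with a green lid; origin at the centre of its underside, axes as for the blue case. The two start side by side, about 160 mm apart centre to centre, each within 7 degrees of square to the deck.

How it is judged:
By the outcome, as a careful person would: the job done as asked, in the order asked, and still so for the second after the job is handed in, with the robot touching nothing.
It also fails if it takes over 51 s, if anything falls off the work surface, if the arm or the gripper's body presses on something with over 40 N, if the wrist force passes 120 N, or if a joint passes its speed limit or range.

## Working session

There is one attempt and no reset: what is moved stays moved. The work goes in short steps, Python scripts to look and compute and a tool call to move; the robot and the scene stay as the last step left them, time stands still between calls to the robot, and variables do not carry over. Pictures are saved under pics/ and viewed, and the job is handed in when it is done.

Besides the shell and the picture viewer there is one more tool, called after "Request:" as a command line: name --argument value ..., lists and objects as JSON in quotes. step_arm: Moves the arm, as the interface text tells. Its arguments: {"type":"object","properties":{"rows":{"type":"array"},"newtons":{"type":"number"}},"required":["rows"]}

```bash
ls; mkdir -p pics
cat > h.py <<'E'
import numpy as np, cv2
from plant import ctrl, viewer
def ray(cal,u,v):
    K,R,t=[np.array(cal[k],float) for k in("K","R","t")]
    d=R.T@np.linalg.solve(K,[u,v,1.0]); return -R.T@t,d
def onz(cal,u,v,z):
    c,d=ray(cal,u,v); return c+d*(z-c[2])/d[2]
def proj(cal,X):
    K,R,t=[np.array(cal[k],float) for k in("K","R","t")]
    p=K@(R@np.array(X,float)+t.ravel()); return p[:2]/p[2]
E
python3 - <<'E'
from h import *
for n in("scene","top"):
    im,d=viewer.read_camera(n); cv2.imwrite(f"pics/{n}0.png",im[:,:,::-1]); np.savez(f"{n}0.npz",im=im,d=d)
    c=viewer.calibration(n); print(n,c)
s=ctrl.get_state(); print(s)
E
```

```text
pics
scene {'K': array([[375.28626969,   0.        , 253.04854048],
       [  0.        , 375.28626969, 190.23594765],
       [  0.        ,   0.        ,   1.        ]]), 'R': array([[-0.83343866,  0.55255329, -0.00805331],
       [ 0.39622888,  0.58736285, -0.70569651],
       [-0.38520472, -0.59134571, -0.70846848]]), 't': array([ 0.49534818, -0.14574607,  0.88434339])}
top {'K': array([[405.34253884,   0.        , 253.59665387],
       [  0.        , 405.34253884, 187.37556766],
       [  0.        ,   0.        ,   1.        ]]), 'R': array([[-0.00721889, -0.99967318,  0.02452399],
       [-0.99719108,  0.00536825, -0.07470695],
       [ 0.07455089, -0.0249944 , -0.99690393]]), 't': array([-0.06203665,  0.55362854,  0.68741147])}
{'time': 0.1, 'qpos': array([-1.36801808e+00,  2.87121239e-01,  1.57800843e+00,  2.83657795e-05,
        1.27857475e+00, -1.49978521e-01]), 'dq': array([-0.00057988, -0.00404475, -0.00343753, -0.00075998,  0.00249667,
       -0.00066367]), 'joint_efforts': array([ 6.60789683e-04, -4.07298231e+01, -2.93698686e+01, -1.61101379e-04,
        3.41009872e-03,  1.30828698e-05]), 'eef_pos': array([ 0.23313348, -0.6328472 ,  0.23006804]), 'tcp_rot': array([-0.57945269,  0.4050474 , -0.40397722,  0.58049427]), 'contact_force': array([ 0.48818731, -0.11665946,  0.62190192]), 'wrist_torque': array([-0.02248136, -0.01725311, -0.03559293]), 'opening': 1.0021327374441238}
```

View pics/scene0.png

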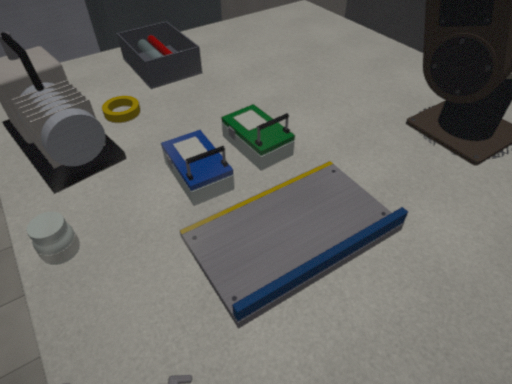

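View pics/top0.png

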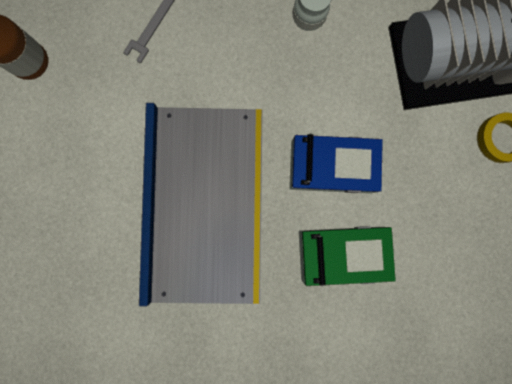

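The scene view shows the blue case at about (197,165), the green one at (258,135), and the deck in front of them. In the top view the blue lid spans columns 292–382 and rows 135–191, with its handle bar at column 308. The yellow edge is at column 258 and the back stop at column 150.

```bash
cat >> h.py <<'E'
def rect(cal,mask,z):
    mask=mask.astype(np.uint8)
    cs,_=cv2.findContours(mask,cv2.RETR_EXTERNAL,cv2.CHAIN_APPROX_NONE)
    c=max(cs,key=cv2.contourArea)[:,0,:]
    P=np.array([onz(cal,u,v,z)[:2] for u,v in c])*1000
    return P,c
E
python3 - <<'E'
from h import *
f=np.load("top0.npz"); im=f['im']; d=f['d']; cal=viewer.calibration("top")
hsv=cv2.cvtColor(im,cv2.COLOR_RGB2HSV); H,S,V=[hsv[...,i].astype(int) for i in range(3)]
uu=np.arange(512)[None,:]+0*H
masks={'blue':((H>105)&(H<130)&(S>120)&(uu>270),.055),'green':((H>45)&(H<80)&(S>120),.055),
'yellow':((H>18)&(H<34)&(S>120)&(uu<280),.02),'stop':((H>100)&(H<130)&(S>100)&(uu<200),.05)}
for k,(m,z) in masks.items():
    P,c=rect(cal,m,z)
    (cx,cy),(w,h),a=cv2.minAreaRect(P.astype(np.float32))
    print(k,len(c),"ctr",round(cx,1),round(cy,1),"size",round(w,1),round(h,1),"ang",round(a,2)); print(np.round(cv2.boxPoints(((cx,cy),(w,h),a)),1).tolist())
# black bar in world at z=.1
m=((V<40)&(uu>290)&(uu<335)); vv=np.arange(384)[:,None]+0*H
for nm,r in(('bluebar',(130,195)),('greenbar',(225,290))):
    mm=m&(vv>r[0])&(vv<r[1]); n,l,st,ce=cv2.connectedComponentsWithStats(mm.astype(np.uint8))
    for i in range(1,n):
        if st[i,4]>40:
            P,c=rect(cal,l==i,.095); R=cv2.minAreaRect(P.astype(np.float32)); print(nm,st[i],np.round(ce[i],1),R, 'depth z')
E
```

```text
blue 378 ctr 590.8 -205.4 size 149.5 89.4 ang 87.16
[[542.5, -277.8999938964844], [631.7999877929688, -282.29998779296875], [639.2000122070312, -133.0], [549.9000244140625, -128.5]]
green 392 ctr 436.5 -220.0 size 88.1 149.1 ang 2.17
[[389.6000061035156, -147.10000610351562], [395.29998779296875, -296.20001220703125], [483.29998779296875, -292.79998779296875], [477.70001220703125, -143.8000030517578]]
yellow 395 ctr 523.7 -71.1 size 10.3 338.9 ang 88.78
[[354.20001220703125, -72.5999984741211], [693.0999755859375, -79.9000015258789], [693.2999877929688, -69.5], [354.3999938964844, -62.29999923706055]]
stop 415 ctr 527.4 110.9 size 18.0 336.0 ang 88.72
[[359.29998779296875, 105.69999694824219], [695.2000122070312, 98.19999694824219], [695.5999755859375, 116.19999694824219], [359.70001220703125, 123.69999694824219]]
bluebar [301 135  12  49 270] [308.5 157.2] ((592.4354248046875, -148.26669311523438), (15.414299011230469, 77.329833984375), 86.42472839355469) depth z
greenbar [311 234  14  51 326] [319.6 259.8] ((435.8966979980469, -162.80899047851562), (77.63864135742188, 16.980175018310547), 2.748107433319092) depth z
```

```bash
cat >> h.py <<'E'
from scipy.spatial.transform import Rotation as Ro
def go(pos_mm,xdir_deg,quiet=False):
    """tool down (y=-Z), tool x at heading xdir_deg in world; prints rotvec deg, shift mm from measured pose"""
    s=ctrl.get_state(); R=Ro.from_quat(s['tcp_rot']); M=R.as_matrix()
    a=np.radians(xdir_deg); x=np.array([np.cos(a),np.sin(a),0]); y=np.array([0,0,-1.]); z=np.cross(x,y)
    T=Ro.from_matrix(np.c_[x,y,z]); rv=np.degrees((R.inv()*T).as_rotvec())
    sh=M.T@(np.array(pos_mm)-s['eef_pos']*1000)
    print("t",round(s['time'],2),"turn",np.round(rv,2),"shift",np.round(sh,1),"heading x",round(np.degrees(np.arctan2(M[1,0],M[0,0])),2),"ydir",np.round(M[:,1],3),"pos",np.round(s['eef_pos']*1000,1),"open",round(s['opening'],3),"F",np.round(s['contact_force'],1))
E
python3 - <<'E'
from h import *
f=np.load("top0.npz")
# cross check with scene ray: bar
f=np.load("scene0.npz"); cal=viewer.calibration("scene"); ct=viewer.calibration("top")
print("proj bar in scene",proj(cal,[.5930,-.1495,.095]),"step edge ends",proj(cal,[.354,-.0726,.02]),proj(cal,[.693,-.0799,.02]))
print("cam top pos",-np.array(ct['R']).T@ct['t'])
for h in(87.16,-92.84): go([593,-149.5,170],h)
E
```

```text
proj bar in scene [207.45405107 153.8534406 ] step edge ends [330.36975827 160.16566773] [180.04533864 229.35044364]
cam top pos [ 0.50037848 -0.04780695  0.72816448]
t 0.1 turn [-1.7000e-01 -1.5695e+02 -1.0000e-02] shift [-329.1   60.9  504.7] heading x -69.79 ydir [-0.     0.002 -1.   ] pos [ 233.1 -632.8  230.1] open 1.002 F [ 0.5 -0.1  0.6]
t 0.1 turn [ 0.   23.05 -0.12] shift [-329.1   60.9  504.7] heading x -69.79 ydir [-0.     0.002 -1.   ] pos [ 233.1 -632.8  230.1] open 1.002 F [ 0.5 -0.1  0.6]
```

Request:
step_arm --rows '[[[0,23,0],[-329,61,505],0],[[0,23,0],[-329,61,505],0],[[0,23,0],[-329,61,505],0],[[0,23,0],[-329,61,505],0],[[0,23,0],[-329,61,505],0],[[0,23,0],[-329,61,505],0],[[0,23,0],[-329,61,505],0],[[0,23,0],[-329,61,505],0],[[0,23,0],[-329,61,505],0],[[0,23,0],[-329,61,505],0]]' --newtons 40

```text
time: 0.93
eef_pos: [0.4816, -0.299, 0.1888]
tcp_rot: [-0.488, 0.512, -0.512, 0.488]
contact_force: [0.6, -0.7, -0.5]
opening: 1.0
```

```bash
python3 -c "
from h import *
go([593,-149.5,170],-92.84)"
```

```text
t 0.93 turn [ 0.02  0.05 -0.02] shift [-154.7   18.8  104. ] heading x -92.79 ydir [-0.  0. -1.] pos [ 481.6 -299.   188.8] open 1.0 F [ 0.6 -0.7 -0.5]
```

Request:
step_arm --rows '[[[0,0,0],[-155,19,104],0],[[0,0,0],[-155,19,104],0],[[0,0,0],[-155,19,104],0],[[0,0,0],[-155,19,104],0],[[0,0,0],[-155,19,104],0],[[0,0,0],[-155,19,104],0],[[0,0,0],[-155,19,104],0],[[0,0,0],[-155,19,104],0]]'

```text
time: 1.6
eef_pos: [0.5919, -0.1517, 0.17]
tcp_rot: [-0.488, 0.512, -0.512, 0.487]
contact_force: [-0.5, -0.2, -0.5]
opening: 1.004
```

Run:
```python
from h import *
go([593,-149.5,78],-92.84)
im,d=viewer.read_camera("scene"); cv2.imwrite("pics/s1.png",cv2.resize(im[60:260,100:360,::-1],None,fx=3,fy=3)[:600])
```

```text
t 1.6 turn [0.06 0.05 0.01] shift [-2.2 92.   1.1] heading x -92.79 ydir [-0.001 -0.    -1.   ] pos [ 591.9 -151.7  170. ] open 1.004 F [-0.5 -0.2 -0.5]
```

View pics/s1.png

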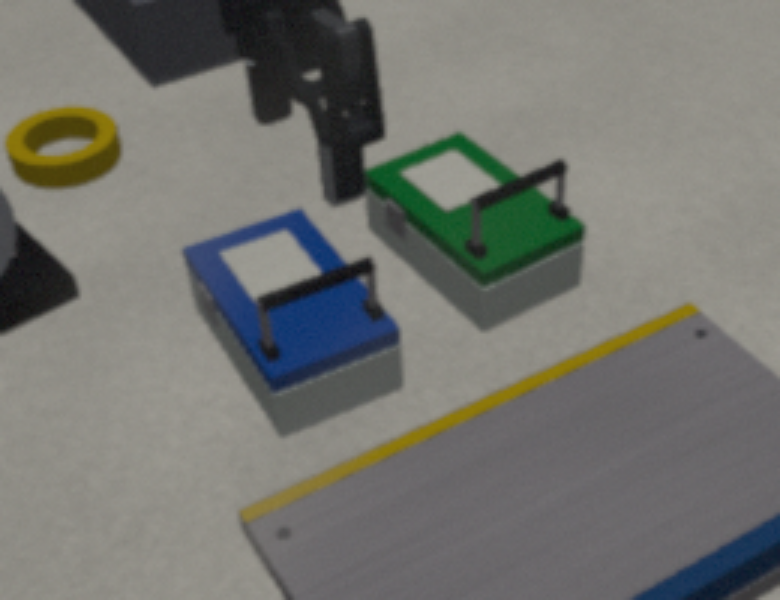

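The open fingers hover above the blue case, with the near tip at about (343,195) in the crop. The bar runs from (262,300) to (372,265). Both cases are untouched, so I descend straddling the bar.

Request:
step_arm --rows '[[[0,0,0],[-2,30,1],0],[[0,0,0],[-2,60,1],0],[[0,0,0],[-2,80,1],0],[[0,0,0],[-2,92,1],0],[[0,0,0],[-2,92,1],0],[[0,0,0],[-2,92,1],0],[[0,0,0],[-2,92,1],0]]'

```text
time: 2.23
eef_pos: [0.5946, -0.1504, 0.0803]
tcp_rot: [0.487, -0.511, 0.513, -0.488]
contact_force: [0.2, -0.2, 0.1]
opening: 1.0
```

Run:
```python
from h import *
go([593,-149.5,78],-92.84)
im,d=viewer.read_camera("scene"); cv2.imwrite("pics/s2.png",cv2.resize(im[60:260,100:360,::-1],None,fx=3,fy=3)[:600])
```

```text
t 2.23 turn [-0.17  0.    0.07] shift [-0.9  2.3 -1.6] heading x -92.84 ydir [ 0.003 -0.001 -1.   ] pos [ 594.6 -150.4   80.3] open 1.0 F [ 0.2 -0.2  0.1]
```

View pics/s2.png

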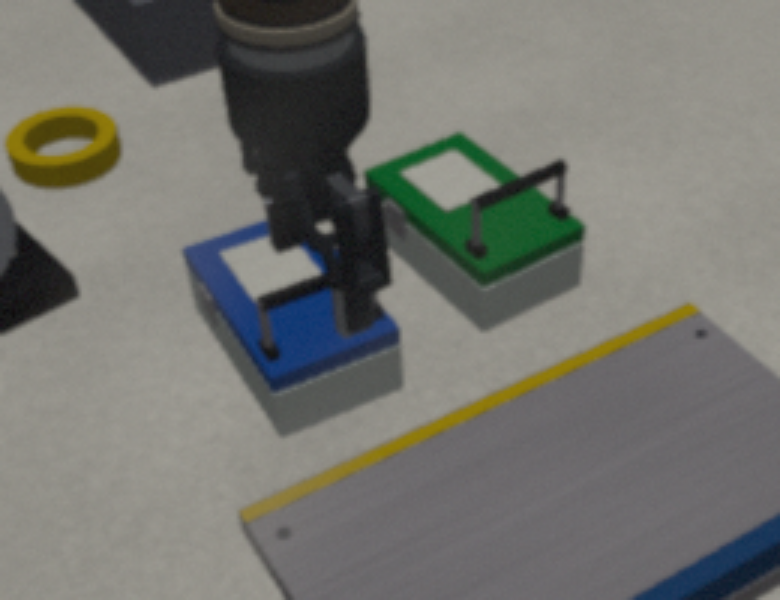

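The fingers now straddle the bar, with the near one at about (355,290) in front of it and the far one at (288,225). I close on it.

Request:
step_arm --rows '[[[0,0,0],[-1,1,0],0.5],[[0,0,0],[-1,1,0],1],[[0,0,0],[-1,1,0],1],[[0,0,0],[-1,1,0],1],[[0,0,0],[-1,1,0],1],[[0,0,0],[-1,1,0],1],[[0,0,0],[-1,1,0],1],[[0,0,0],[-1,1,0],1],[[0,0,0],[-1,1,0],1],[[0,0,0],[-1,1,0],1]]' --newtons 50

```text
time: 3.12
eef_pos: [0.5936, -0.1483, 0.0776]
tcp_rot: [0.488, -0.512, 0.512, -0.488]
contact_force: [-0.8, 0.1, 1.3]
opening: 0.098
```

Request:
step_arm --rows '[[[0,0,0],[0,-5,0],1],[[0,0,0],[0,-10,0],1],[[0,0,0],[0,-15,0],1],[[0,0,0],[0,-20,0],1],[[0,0,0],[0,-25,0],1],[[0,0,0],[0,-29,0],1],[[0,0,0],[0,-32,0],1],[[0,0,0],[0,-32,0],1],[[0,0,0],[0,-32,0],1]]'

```text
time: 3.87
eef_pos: [0.5937, -0.148, 0.1097]
tcp_rot: [-0.487, 0.512, -0.512, 0.488]
contact_force: [-0.5, 0.8, -2.5]
opening: 0.097
```

Run:
```python
from h import *
go([593,-149.5,78],-92.84)
im,d=viewer.read_camera("scene"); cv2.imwrite("pics/s3.png",cv2.resize(im[60:260,100:360,::-1],None,fx=3,fy=3)[:600])
```

```text
t 3.87 turn [-0.03  0.04 -0.04] shift [ 1.5 31.7 -0.6] heading x -92.8 ydir [ 0.     0.001 -1.   ] pos [ 593.7 -148.   109.7] open 0.097 F [-0.5  0.8 -2.5]
```

View pics/s3.png

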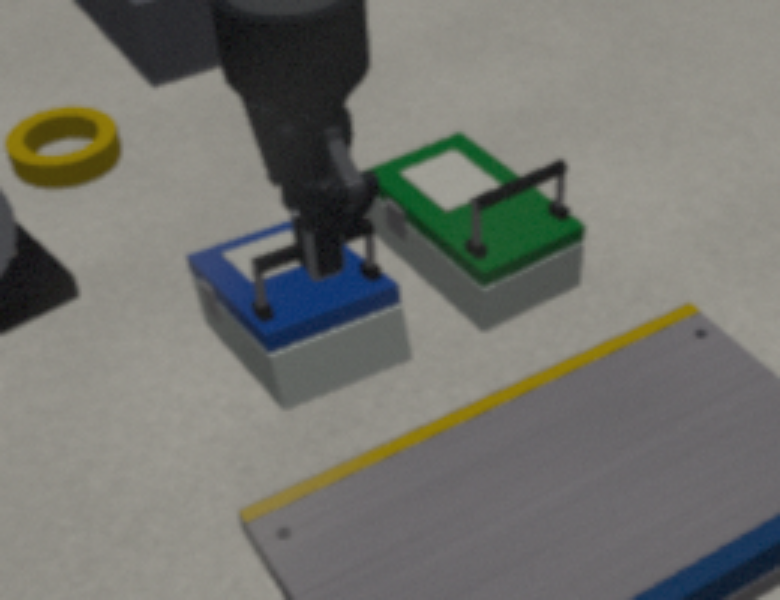

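The bar is gripped at its middle, around (315,245), and the front is lifted: the front bottom edge runs (288,408)–(410,357). The back end is still on the bench. I drag it forward over the step.

Request:
step_arm --rows '[[[0,-0.2,0],[-8,0,0],1],[[0,-0.4,0],[-16,0,-0.5],1],[[0,-0.6,0],[-24,0,-0.7],1],[[0,-0.8,0],[-32,0,-1],1],[[0,-1,0],[-40,0,-1.2],1],[[0,-1.2,0],[-48,0,-1.4],1],[[0,-1.4,0],[-56,0,-1.6],1],[[0,-1.6,0],[-64,0,-1.8],1],[[0,-1.6,0],[-72,0,-2],1],[[0,-1.6,0],[-76,0,-2],1]]'

```text
time: 4.75
eef_pos: [0.5952, -0.071, 0.1094]
tcp_rot: [-0.495, 0.505, -0.505, 0.495]
contact_force: [-0.2, -0.6, -5.2]
opening: 0.098
```

Request:
step_arm --rows '[[[0,0,0],[0,0,0],1],[[0,0,0],[0,0,0],1],[[0,0,0],[0,0,0],1]]'

```text
time: 5.0
eef_pos: [0.5956, -0.0721, 0.1098]
tcp_rot: [0.494, -0.505, 0.505, -0.495]
contact_force: [0.4, 2.5, -2.9]
opening: 0.095
```

Run:
```python
from h import *
go([593,-149.5,78],-91.2)
im,d=viewer.read_camera("scene"); cv2.imwrite("pics/s4.png",cv2.resize(im[60:260,100:360,::-1],None,fx=3,fy=3)[:600])
```

```text
t 5.0 turn [-0.04  0.   -0.03] shift [77.4 31.8 -1. ] heading x -91.2 ydir [ 0.001  0.001 -1.   ] pos [595.6 -72.1 109.8] open 0.095 F [ 0.4  2.5 -2.9]
```

View pics/s4.png

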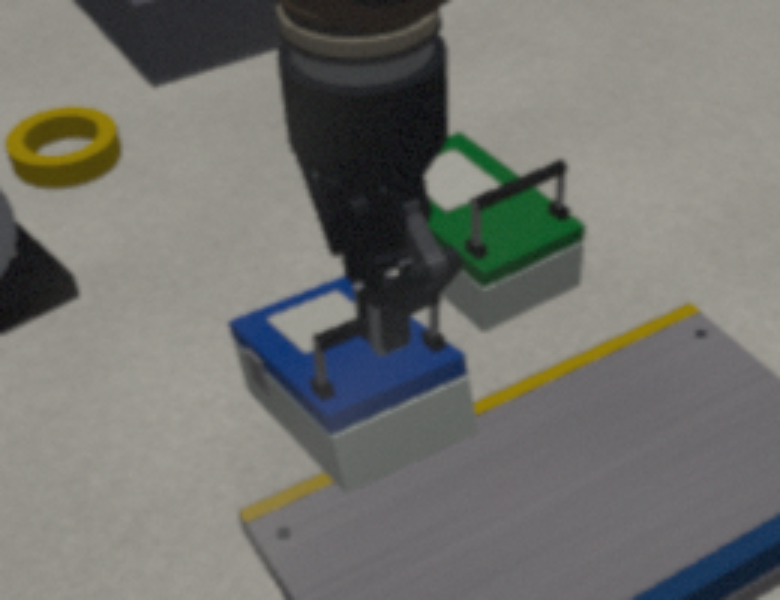

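Run:
```python
from h import *
c=viewer.calibration("scene")
for z in(.02,.03):
  for u,v in((345,490),(475,435)): print(z,onz(c,100+u/3,60+v/3,z))
```

```text
0.02 [ 0.63600056 -0.05786473  0.02      ]
0.02 [ 0.54832378 -0.05155003  0.02      ]
0.03 [ 0.63945251 -0.05012899  0.03      ]
0.03 [ 0.55350279 -0.04393869  0.03      ]
```

The front edge is over the deck, about 30 mm past the yellow line. Its corners are at (345,490) and (475,435) in the crop. I move 8 mm further and set it down.

Request:
step_arm --rows '[[[0,0,0],[-4,0,0],1],[[0,0,0],[-8,0,0],1],[[0,0,0],[-8,3,0],1],[[0,0,0],[-8,6,0],1],[[0,0,0],[-8,9,0],1],[[0,0,0],[-8,11,0],1],[[0,0,0],[-8,12,0],1],[[0,0,0],[-8,12,0],1],[[0,0,0],[-8,12,0],1]]'

```text
time: 5.8
eef_pos: [0.5969, -0.0647, 0.1008]
tcp_rot: [0.494, -0.504, 0.506, -0.495]
contact_force: [-3.4, 1.2, 8.6]
opening: 0.096
```

Run:
```python
from h import *
go([593,-149.5,78],-91.2)
im,d=viewer.read_camera("scene"); cv2.imwrite("pics/s5.png",cv2.resize(im[60:260,100:360,::-1],None,fx=3,fy=3)[:600])
```

```text
t 5.8 turn [-0.16 -0.    0.03] shift [84.9 22.8 -2.2] heading x -91.21 ydir [ 0.003 -0.001 -1.   ] pos [596.9 -64.7 100.8] open 0.096 F [-3.4  1.2  8.6]
```

View pics/s5.png

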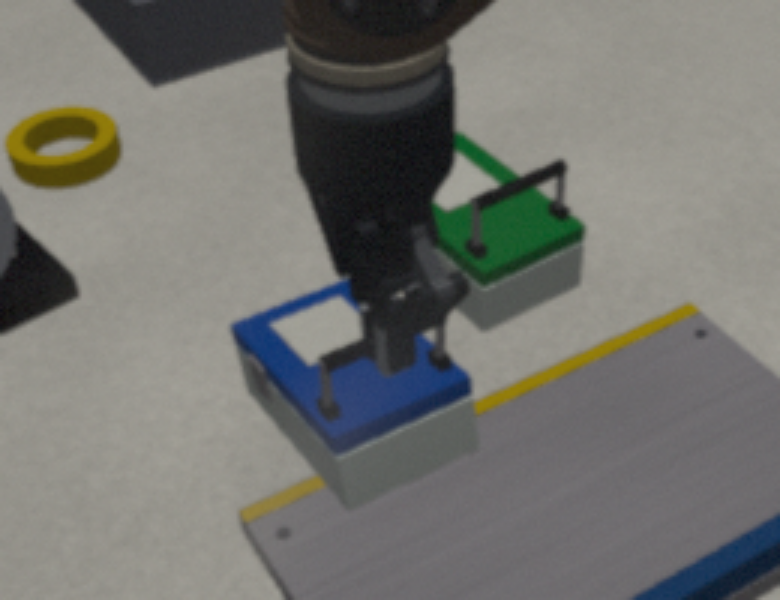

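The front edge, (350,508)–(478,452), rests on the deck, and the +8.6 N reading confirms contact. I ease off, open and rise.

Request:
step_arm --rows '[[[0,0,0],[0,-2,0],1],[[0,0,0],[0,-2,0],0],[[0,0,0],[0,-2,0],0],[[0,0,0],[0,-2,0],0],[[0,0,0],[0,-2,0],0],[[0,0,0],[0,-2,0],0],[[0,0,0],[0,-2,0],0],[[0,0,0],[0,-2,0],0]]'

```text
time: 6.52
eef_pos: [0.5954, -0.0644, 0.0993]
tcp_rot: [-0.495, 0.505, -0.505, 0.495]
contact_force: [0.4, 0.7, 0.1]
opening: 1.0
```

Request:
step_arm --rows '[[[0,0,0],[0,-15,0],0],[[0,0,0],[0,-40,0],0],[[0,0,0],[0,-70,0],0],[[0,0,0],[0,-100,0],0],[[0,0,0],[0,-100,0],0],[[0,0,0],[0,-100,0],0]]'

```text
time: 7.02
eef_pos: [0.5969, -0.0647, 0.2023]
tcp_rot: [0.494, -0.503, 0.507, -0.496]
contact_force: [0.2, -0.6, 0.2]
opening: 1.001
```

Run:
```python
from h import *
go([593,-300,200],-1.23)
go([593,-300,200],178.77)
print(ctrl.get_state()['qpos'])
for n in("scene","top"):
    im,d=viewer.read_camera(n); np.savez(n+"6.npz",im=im,d=d); cv2.imwrite(f"pics/{n}6.png",cv2.resize(im[60:260,100:360,::-1],None,fx=3,fy=3)[:600])
```

```text
t 7.02 turn [ -0.18 -89.95   0.31] shift [235.3   2.6   0.9] heading x -91.18 ydir [ 0.005 -0.002 -1.   ] pos [596.9 -64.7 202.3] open 1.001 F [ 0.2 -0.6  0.2]
t 7.02 turn [-0.31 90.05 -0.18] shift [235.3   2.6   0.9] heading x -91.18 ydir [ 0.005 -0.002 -1.   ] pos [596.9 -64.7 202.3] open 1.001 F [ 0.2 -0.6  0.2]
[-2.76817128e-01  1.46077409e-01  1.79615982e+00 -3.41992912e-05
  1.19365018e+00  1.31458388e+00]
```

View pics/scene6.png

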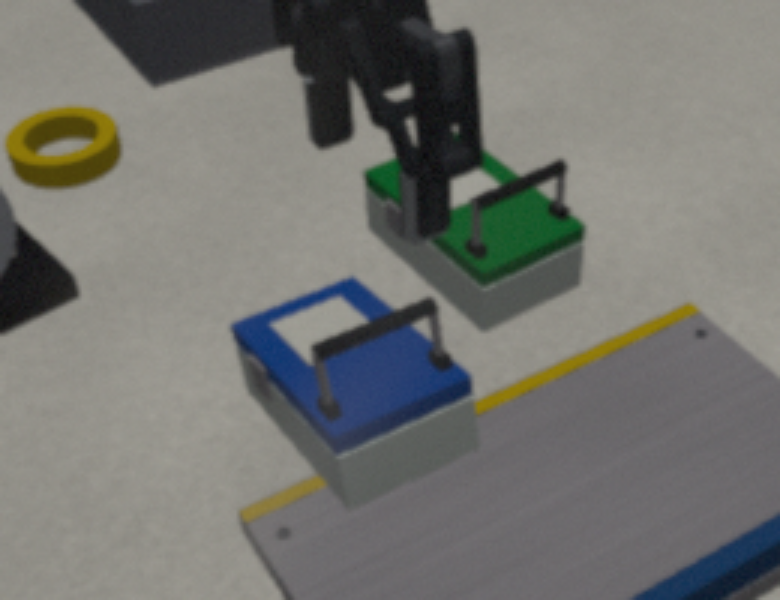

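View pics/top6.png

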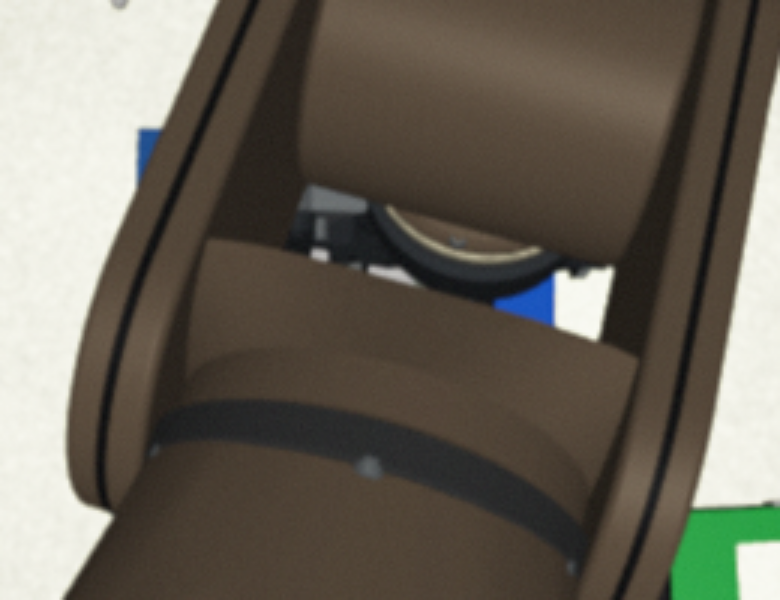

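Released: the case rests tilted with its front on the deck, lid corners at (235,327), (352,280), (470,380) and (340,445). The handle is free, and the top view is blocked by the arm.

Run:
```python
from h import *
c=viewer.calibration("scene")
P=[onz(c,100+u/3,60+v/3,z)*1000 for (u,v),z in zip([(235,327),(352,280),(470,380),(340,445)],[.054,.054,.079,.079])]
P=np.array(P); print(P.round(1)); print("back mid",P[:2].mean(0),"front mid",P[2:].mean(0)); d=P[2:].mean(0)-P[:2].mean(0); print("yaw",-np.degrees(np.arctan2(d[0],d[1])),np.hypot(*d[:2]))
go([594,-245,200],-1.23)
```

```text
[[ 639.6 -186.9   54. ]
 [ 555.3 -185.8   54. ]
 [ 557.4  -43.3   79. ]
 [ 643.1  -41.1   79. ]]
back mid [ 597.46534926 -186.35453174   54.        ] front mid [600.28700364 -42.23715517  79.        ]
yaw -1.1216429174926252 144.14499631723993
t 7.12 turn [ 5.000e-02 -8.996e+01 -9.000e-02] shift [180.8  -1.7   2.9] heading x -91.19 ydir [-0.002  0.    -1.   ] pos [594.8 -64.2 198.4] open 0.998 F [ 0.1 -0.1 -1. ]
```

Request:
step_arm --rows '[[[0,-90,0],[180,0,1],0.4],[[0,-90,0],[180,0,1],0.4],[[0,-90,0],[180,0,1],0.4],[[0,-90,0],[180,0,1],0.4],[[0,-90,0],[180,0,1],0.4],[[0,-90,0],[180,0,1],0.4],[[0,-90,0],[180,0,1],0.4],[[0,-90,0],[180,0,1],0.4],[[0,-90,0],[180,0,1],0.4],[[0,-90,0],[180,0,1],0.4]]'

```text
time: 7.95
eef_pos: [0.5915, -0.2439, 0.1964]
tcp_rot: [-0.696, 0.125, -0.121, 0.697]
contact_force: [0.5, -0.3, -0.6]
opening: 0.594
```

Run:
```python
from h import *
go([594,-245,200],-1.23)
```

```text
t 7.95 turn [ -0.1  -18.81  -0.26] shift [ 2.7 -3.6 -0.2] heading x -20.04 ydir [-0.004  0.002 -1.   ] pos [ 591.5 -243.9  196.4] open 0.594 F [ 0.5 -0.3 -0.6]
```

Request:
step_arm --rows '[[[0,-19,0],[5,-3,1],0.4],[[0,-19,0],[5,-3,1],0.4],[[0,-19,0],[5,-3,1],0.4],[[0,-19,0],[5,-3,1],0.4],[[0,-19,0],[5,-3,1],0.4]]'

```text
time: 8.37
eef_pos: [0.5969, -0.2446, 0.2002]
tcp_rot: [-0.706, 0.01, -0.008, 0.708]
contact_force: [0.5, -0.4, -0.2]
opening: 0.601
```

Run:
```python
from h import *
go([597,-245,36],-1.23)
im,d=viewer.read_camera("top"); cv2.imwrite("pics/t7.png",im[:,:,::-1])
```

```text
t 8.37 turn [-0.1  -0.28 -0.18] shift [  0.6 164.2  -0.7] heading x -1.51 ydir [-0.003  0.002 -1.   ] pos [ 596.9 -244.6  200.2] open 0.601 F [ 0.5 -0.4 -0.2]
```

View pics/t7.png

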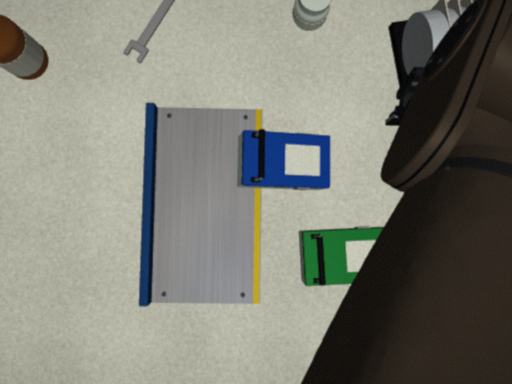

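The case bridges the step, square to it: the lid spans columns 242–330 with the yellow line at column 258. The green case hasn't moved, and the gripper is behind the blue case. I go down now.

Request:
step_arm --rows '[[[0,-0.3,0],[1,40,0],0.4],[[0,-0.3,0],[1,80,0],0.4],[[0,-0.3,0],[1,120,0],0.4],[[0,-0.3,0],[1,150,0],0.4],[[0,-0.3,0],[1,166,0],0.4],[[0,-0.3,0],[1,166,0],0.4],[[0,-0.3,0],[1,166,0],0.4]]'

```text
time: 9.0
eef_pos: [0.5978, -0.2446, 0.0349]
tcp_rot: [-0.706, 0.008, -0.006, 0.708]
contact_force: [-0.1, 0.0, 0.7]
opening: 0.602
```

Run:
```python
from h import *
go([597.5,-200,34],-1.23)
im,d=viewer.read_camera("scene"); cv2.imwrite("pics/s8.png",cv2.resize(im[60:260,100:360,::-1],None,fx=3,fy=3)[:600])
```

```text
t 9.0 turn [-0.09  0.09 -0.16] shift [-1.2  1.  44.6] heading x -1.14 ydir [-0.003  0.002 -1.   ] pos [ 597.8 -244.6   34.9] open 0.602 F [-0.1  0.   0.7]
```

View pics/s8.png

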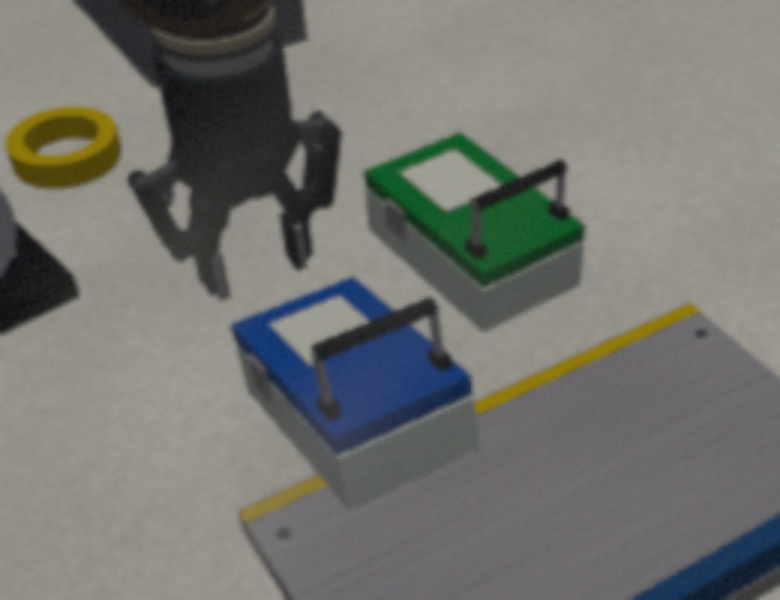

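The finger tips at (218,295) and (302,265) stand behind the back face, clear of both cases. I start pushing along tool z.

Request:
step_arm --rows '[[[0,0,0],[0,0,12],0.4],[[0,0,0],[0,0,24],0.4],[[0,0,0],[0,0,32],0.4],[[0,0,0],[0,0,38],0.4],[[0,0,0],[0,0,44],0.4],[[0,0,0],[0,0,50],0.4],[[0,0,0],[0,0,56],0.4],[[0,0,0],[0,0,62],0.4],[[0,0,0],[0,0,68],0.4],[[0,0,0],[0,0,74],0.4]]'

```text
time: 9.88
eef_pos: [0.601, -0.1726, 0.0375]
tcp_rot: [0.708, -0.006, 0.007, -0.706]
contact_force: [0.4, -8.0, 2.3]
opening: 0.597
```

Run:
```python
from h import *
go([599,-100,35],-1.23)
im,d=viewer.read_camera("scene"); cv2.imwrite("pics/s9.png",cv2.resize(im[60:260,100:360,::-1],None,fx=3,fy=3)[:600])
```

```text
t 9.88 turn [0.21 0.18 0.14] shift [-3.3  2.2 72.6] heading x -1.05 ydir [ 0.002 -0.004 -1.   ] pos [ 601.  -172.6   37.5] open 0.597 F [ 0.4 -8.   2.3]
```

View pics/s9.png

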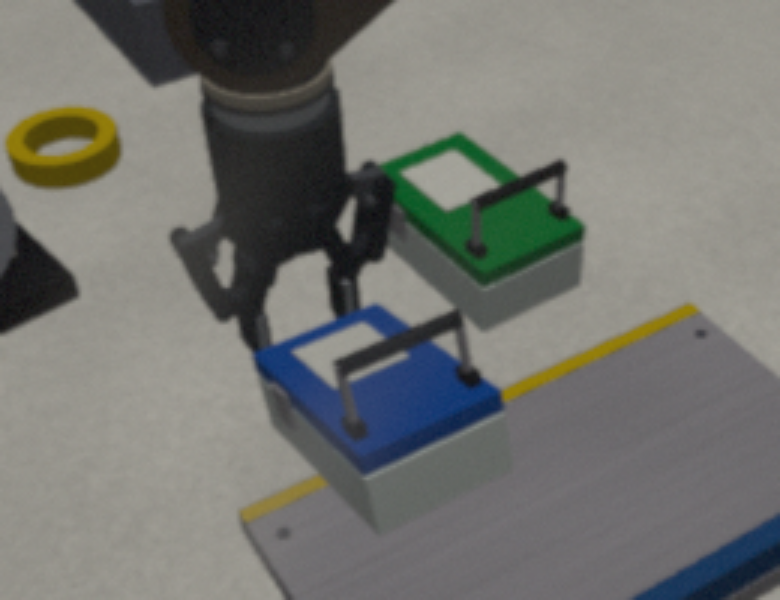

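The push works at about 8 N and the case is sliding up over the step. The left finger at (258,340) sits almost at the lid corner, so the fingers are slightly off centre towards +x. I back off 6 mm, shift 6 mm in −x, and push on.

Request:
step_arm --rows '[[[0,0,0],[0,0,-8],0.4],[[0,0,0],[-6,1,-8],0.4],[[0,0,0],[-6,1,0],0.4],[[0,0,0],[-6,1,6],0.4],[[0,0,0],[-6,1,12],0.4],[[0,0,0],[-6,1,18],0.4],[[0,0,0],[-6,1,24],0.4],[[0,0,0],[-6,1,30],0.4],[[0,0,0],[-6,1,36],0.4],[[0,0,0],[-6,1,42],0.4]]'

```text
time: 10.77
eef_pos: [0.5946, -0.1284, 0.0351]
tcp_rot: [0.707, -0.007, 0.006, -0.707]
contact_force: [-0.8, -3.5, 0.1]
opening: 0.602
```

Run:
```python
from h import *
go([598,-54,37],-1.23)
im,d=viewer.read_camera("scene"); cv2.imwrite("pics/s10.png",cv2.resize(im[60:260,100:360,::-1],None,fx=3,fy=3)[:600])
```

```text
t 10.77 turn [ 0.01  0.17 -0.03] shift [ 2.  -2.  74.4] heading x -1.06 ydir [-0.001 -0.    -1.   ] pos [ 594.6 -128.4   35.1] open 0.602 F [-0.8 -3.5  0.1]
```

View pics/s10.png

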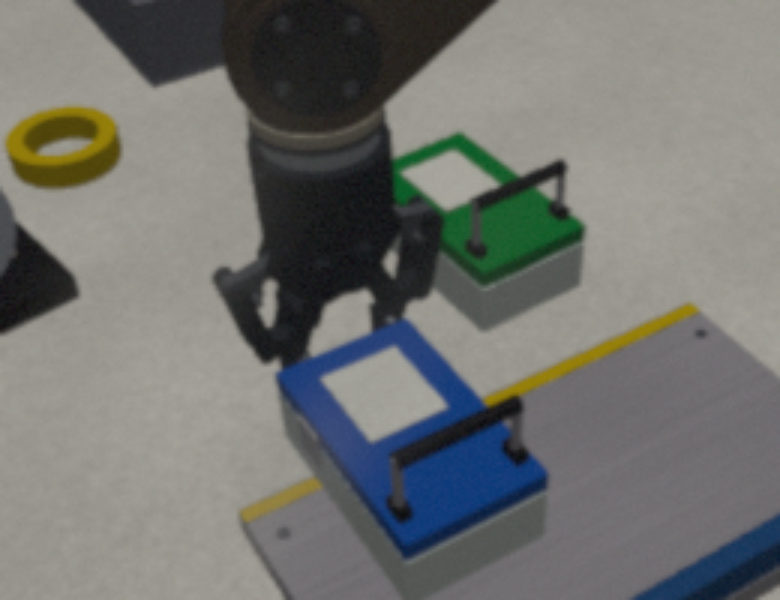

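The case has tipped down and lies flat on the deck with its back overhanging the step, and the fingers are centred behind it. I continue the push.

Request:
step_arm --rows '[[[0,0,0],[0,-2,7],0.4],[[0,0,0],[0,-2,14],0.4],[[0,0,0],[0,-2,21],0.4],[[0,0,0],[0,-2,28],0.4],[[0,0,0],[0,-2,35],0.4],[[0,0,0],[0,-2,42],0.4],[[0,0,0],[0,-2,49],0.4],[[0,0,0],[0,-2,56],0.4],[[0,0,0],[0,-2,60],0.4],[[0,0,0],[0,-2,60],0.4]]'

```text
time: 11.65
eef_pos: [0.596, -0.0677, 0.0374]
tcp_rot: [-0.707, 0.006, -0.006, 0.707]
contact_force: [0.4, -0.1, -0.2]
opening: 0.601
```

Run:
```python
from h import *
go([598,-54,37],-1.23)
for n in("scene","top"):
  im,d=viewer.read_camera(n); cv2.imwrite(f"pics/{n}11.png",cv2.resize(im[100:300,120:380,::-1],None,fx=3,fy=3)[:600])
```

```text
t 11.65 turn [-0.06  0.19 -0.01] shift [ 1.7  0.4 13.7] heading x -1.04 ydir [-0.     0.001 -1.   ] pos [596.  -67.7  37.4] open 0.601 F [ 0.4 -0.1 -0.2]
```

View pics/scene11.png

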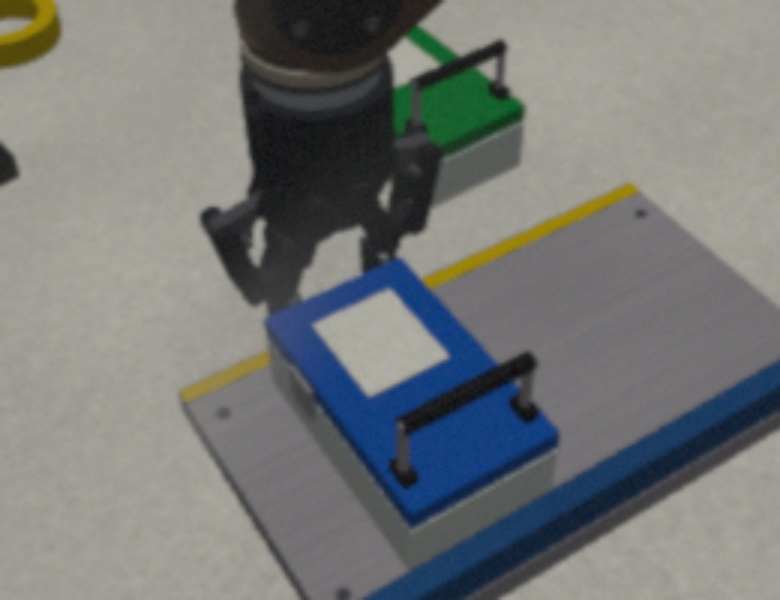

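View pics/top11.png

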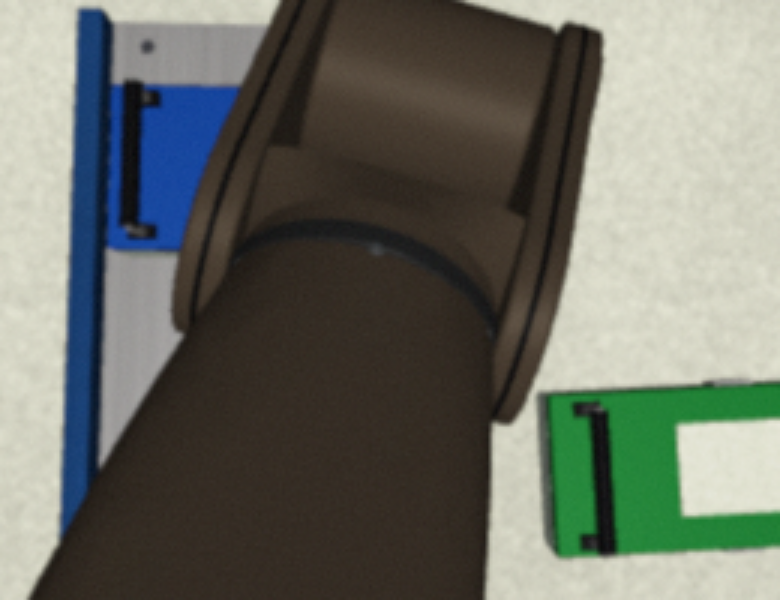

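The case is flat on the deck and square, with its front a few mm from the stop. The front bottom edge is at (412,560) in the scene crop. I close the gap slowly.

Request:
step_arm --rows '[[[0,-0.2,0],[0,0,2],0.4],[[0,0.2,0],[0,0,4],0.4],[[0,0.2,0],[0,0,6],0.4],[[0,0.2,0],[0,0,8],0.4],[[0,0.2,0],[0,0,10],0.4],[[0,0.2,0],[0,0,11],0.4],[[0,0.2,0],[0,0,11],0.4]]'

```text
time: 12.33
eef_pos: [0.5965, -0.0579, 0.0376]
tcp_rot: [0.707, -0.008, 0.008, -0.707]
contact_force: [0.0, -1.8, 0.7]
opening: 0.598
```

Request:
step_arm --rows '[[[0,0,0],[0,0,1],0.4],[[0,0,0],[0,0,2],0.4],[[0,0,0],[0,0,2],0.4]]'

```text
time: 12.58
eef_pos: [0.5965, -0.0561, 0.0376]
tcp_rot: [0.707, -0.008, 0.008, -0.707]
contact_force: [-0.3, -3.0, 1.0]
opening: 0.601
```

Request:
step_arm --rows '[[[0,0,0],[0,0,1],0.4],[[0,0,0],[0,0,2],0.4],[[0,0,0],[0,0,2],0.4]]'

```text
time: 12.83
eef_pos: [0.5968, -0.0561, 0.0376]
tcp_rot: [0.709, -0.007, 0.008, -0.706]
contact_force: [0.6, -9.0, 0.2]
opening: 0.6
```

Request:
step_arm --rows '[[[0,0,0],[0,0,1],0.4],[[0,0,0],[0,0,2],0.4],[[0,0,0],[0,0,2],0.4],[[0,0,0],[0,0,2],0.4]]'

```text
time: 13.17
eef_pos: [0.5969, -0.0561, 0.0377]
tcp_rot: [0.71, -0.007, 0.008, -0.705]
contact_force: [-0.9, -15.4, -1.0]
opening: 0.6
```

Home against the stop: the position stays put while the force climbs to 15 N. I back off, rise and check.

Request:
step_arm --rows '[[[0,0,0],[0,0,-5],0.4],[[0,0,0],[0,0,-15],0.4],[[0,0,0],[0,0,-40],0.4],[[0,0,0],[0,0,-70],0.4],[[0,0,0],[0,-30,-90],0.4],[[0,0,0],[0,-70,-90],0.4],[[0,0,0],[0,-110,-90],0.4],[[0,0,0],[0,-150,-90],0.4],[[0,0,0],[0,-180,-90],0.4]]'

```text
time: 13.92
eef_pos: [0.595, -0.1419, 0.221]
tcp_rot: [-0.707, 0.007, -0.009, 0.707]
contact_force: [1.2, -0.8, 0.4]
opening: 0.597
```

Request:
step_arm --rows '[[[0,0,0],[0,0,-40],0.4],[[0,0,0],[0,0,-80],0.4],[[0,0,0],[0,0,-120],0.4],[[0,0,0],[0,0,-160],0.4],[[0,0,0],[0,0,-200],0.4],[[0,0,0],[0,0,-220],0.4],[[0,0,0],[0,0,-220],0.4]]'

```text
time: 14.5
eef_pos: [0.5884, -0.366, 0.2164]
tcp_rot: [-0.707, 0.01, -0.009, 0.707]
contact_force: [-0.9, -0.0, -0.2]
opening: 0.603
```

Run:
```python
from h import *
go([598,-54,37],-1.23)
for n in("scene","top"):
  im,d=viewer.read_camera(n); cv2.imwrite(f"pics/{n}12.png",cv2.resize(im[80:310,110:390,::-1],None,fx=2.6,fy=2.6)[:600])
cal=viewer.calibration("top")
hsv=cv2.cvtColor(im,cv2.COLOR_RGB2HSV); H,S,V=[hsv[...,i].astype(int) for i in range(3)]
uu=np.arange(512)[None,:]+0*H
for k,m,z in(('blue',(H>105)&(H<130)&(S>120)&(uu>163)&(uu<300),.075),('green',(H>45)&(H<80)&(S>120),.055)):
    P,c=rect(cal,m,z); (cx,cy),(w,h),a=cv2.minAreaRect(P.astype(np.float32)); print(k,cx,cy,w,h,a,cv2.boxPoints(((cx,cy),(w,h),a)).round(1).tolist())
    print(c.min(0),c.max(0))
```

```text
t 14.5 turn [-0.04 -0.3  -0.02] shift [  1.3 179.6 312. ] heading x -1.53 ydir [-0.     0.001 -1.   ] pos [ 588.4 -366.   216.4] open 0.603 F [-0.9 -0.  -0.2]
blue 601.6821899414062 18.463790893554688 125.11273956298828 89.87353515625 89.7068099975586 [[556.4000244140625, -43.900001525878906], [646.2999877929688, -44.29999923706055], [646.9000244140625, 80.80000305175781], [557.0999755859375, 81.19999694824219]]
[164 128] [241 183]
green 436.3822937011719 -220.06346130371094 88.19503784179688 149.0269317626953 2.115506172180176 [[389.6000061035156, -147.1999969482422], [395.1000061035156, -296.20001220703125], [483.20001220703125, -292.8999938964844], [477.70001220703125, -144.0]]
[302 228] [394 284]
```

View pics/scene12.png

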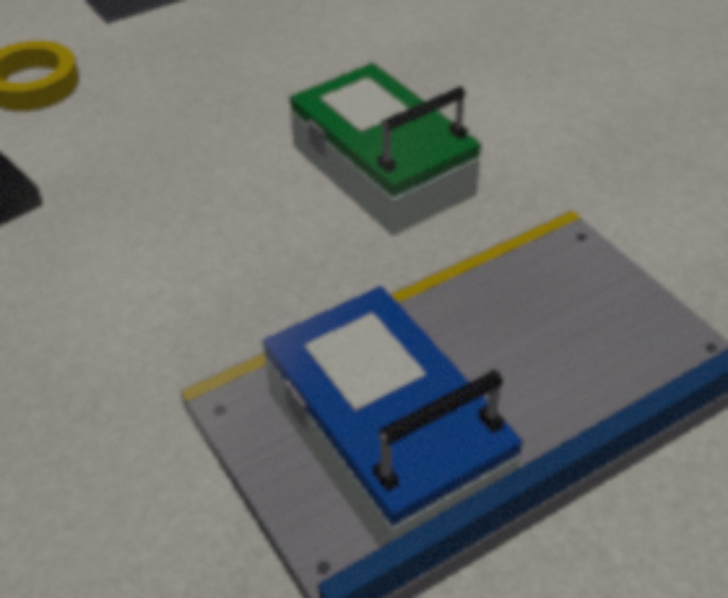

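View pics/top12.png

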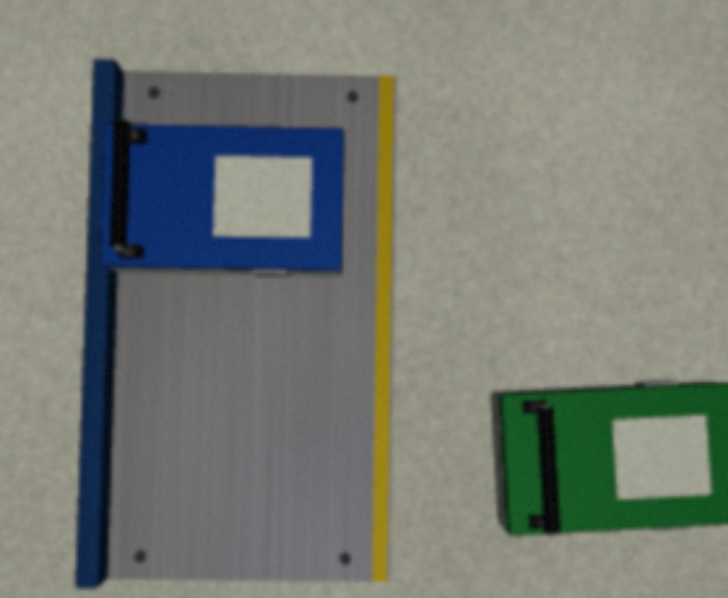

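Both views show the case flat on the deck, its front under the stop's line (columns 104–343 in the top crop) and its back 35 mm inside the yellow line. The green case hasn't moved. The rough box gives a yaw of −0.3° against −1.2° for the deck, but its mask was cut, so I fit the lid edges themselves.

Run:
```python
from h import *
cal=viewer.calibration("top"); im,d=viewer.read_camera("top")
hsv=cv2.cvtColor(im,cv2.COLOR_RGB2HSV); H,S,V=[hsv[...,i].astype(int) for i in range(3)]
uu=np.arange(512)[None,:]+0*H
b=(H>105)&(H<130)&(S>120)&(uu>150)&(uu<300)
def fit(pts,z,xy):
    P=np.array([onz(cal,u,v,z)[:2] for u,v in pts])*1000
    vx,vy,x0,y0=cv2.fitLine(P.astype(np.float32),cv2.DIST_HUBER,0,.01,.01).ravel(); a=np.degrees(np.arctan2(vy,vx)); print(xy,"angle",round((a+45)%90-45,2),"mid",x0.round(1),y0.round(1))
us=range(175,236); 
fit([(u,np.where(b[:,u])[0].min()) for u in us],.075,"far side"); fit([(u,np.where(b[:,u])[0].max()) for u in us],.075,"near side")
vs=range(133,180)
fit([(np.where(b[v])[0].max(),v) for v in vs],.075,"back")
y=(H>18)&(H<34)&(S>120)&(uu<280)
fit([(np.where(y[v])[0].max(),v) for v in range(115,298)],.02,"step")
s=(H>100)&(H<130)&(S>100)&(uu<200)
fit([(np.where(s[v])[0].min(),v) for v in range(110,298)],.05,"stop back")
fit([(np.where(s[v])[0].max(),v) for v in range(200,298)],.05,"stop face")
```

```text
far side angle -1.33 mid 645.5 10.1
near side angle -1.41 mid 557.5 5.3
back angle -0.28 mid 600.0 -44.1
step angle -1.21 mid 550.7 -75.7
stop back angle -1.24 mid 526.1 119.1
stop face angle -1.27 mid 451.1 104.6
```

The long sides read −1.33° and −1.41° against the deck's −1.24°, so it is square. The back edge reads 32.7 mm from the step instead of 35 mm. I check the front edge directly to rule out a gap.

Run:
```python
from h import *
cal=viewer.calibration("top"); im,d=viewer.read_camera("top")
for v in (135,150,165,178): print(v,[tuple(int(x) for x in im[v,u]) for u in range(142,160)])
print([tuple(int(x) for x in im[220,u]) for u in range(138,162)])
for y in(.1,.103,.106,.108,.110): print(y,proj(cal,[.6,y,.075]))
for v in(150,165,178):
  print([round(float((cal['R'].T@(np.linalg.solve(cal['K'],[u,v,1])*d[v,u]-cal['t']))[2]),3) for u in range(142,160)])
im,d=viewer.read_camera("scene"); cv2.imwrite("pics/z.png",cv2.resize(im[230:310,220:330,::-1],None,fx=7,fy=7,interpolation=cv2.INTER_CUBIC))
```

```text
135 [(148, 148, 134), (137, 139, 125), (95, 99, 99), (42, 55, 77), (18, 39, 75), (14, 38, 72), (13, 39, 73), (14, 40, 81), (16, 45, 100), (10, 42, 103), (12, 39, 96), (6, 21, 52), (14, 14, 19), (7, 8, 8), (6, 8, 9), (3, 2, 4), (11, 9, 9), (9, 12, 29)]
150 [(151, 153, 137), (142, 144, 133), (76, 84, 94), (22, 43, 72), (7, 38, 72), (15, 41, 74), (14, 38, 70), (12, 34, 72), (14, 41, 97), (14, 45, 103), (9, 31, 77), (8, 15, 37), (6, 10, 14), (8, 3, 8), (15, 13, 12), (4, 6, 5), (4, 8, 16), (9, 22, 54)]
165 [(139, 140, 127), (89, 95, 94), (33, 49, 71), (15, 39, 72), (15, 39, 73), (17, 41, 74), (17, 41, 83), (10, 43, 100), (11, 44, 107), (16, 44, 100), (7, 23, 54), (5, 7, 17), (9, 12, 11), (9, 11, 11), (12, 13, 10), (8, 5, 7), (8, 17, 40), (9, 36, 89)]
178 [(139, 140, 128), (76, 83, 91), (20, 42, 72), (12, 37, 72), (15, 39, 72), (11, 37, 69), (13, 36, 74), (13, 41, 98), (13, 46, 106), (19, 48, 110), (14, 47, 107), (11, 45, 108), (9, 42, 98), (14, 31, 67), (12, 22, 42), (16, 21, 36), (24, 26, 37), (24, 26, 37)]
[(155, 154, 140), (155, 157, 142), (147, 149, 134), (108, 112, 108), (50, 61, 80), (15, 38, 72), (12, 36, 74), (14, 38, 74), (14, 39, 75), (15, 41, 77), (8, 38, 74), (17, 38, 70), (11, 26, 48), (2, 15, 30), (3, 13, 26), (25, 30, 38), (71, 72, 75), (97, 96, 97), (107, 105, 105), (104, 105, 102), (106, 102, 102), (103, 102, 101), (105, 101, 101), (103, 101, 99)]
0.1 [151.77989563 156.58078868]
0.103 [149.91174483 156.58723164]
0.106 [148.04316613 156.59367608]
0.108 [146.79720919 156.5979732 ]
0.11 [145.55106197 156.60227096]
[-0.002, -0.0, 0.05, 0.05, 0.049, 0.048, 0.05, 0.051, 0.076, 0.073, 0.074, 0.118, 0.118, 0.119, 0.12, 0.117, 0.118, 0.113]
[-0.002, 0.002, 0.051, 0.051, 0.051, 0.048, 0.052, 0.075, 0.073, 0.072, 0.118, 0.119, 0.12, 0.119, 0.12, 0.118, 0.115, 0.075]
[0.001, 0.049, 0.051, 0.05, 0.051, 0.05, 0.05, 0.075, 0.077, 0.075, 0.072, 0.075, 0.074, 0.085, 0.081, 0.082, 0.082, 0.084]
```

View pics/z.png

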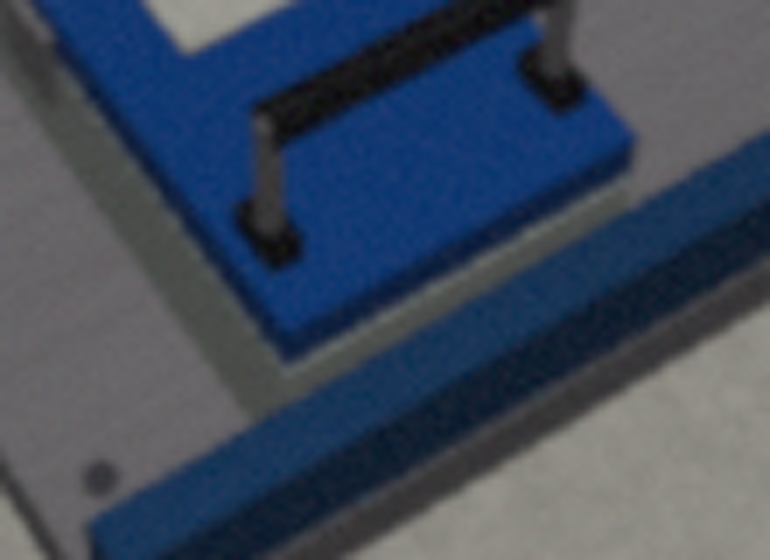

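The zoom shows the case's front face disappearing behind the stop's top edge, which runs from (90,525) to (770,130). The lid's front-left corner is at (287,342) and its front-right corner at (632,137). I compare these at their own heights.

Run:
```python
from h import *
c=viewer.calibration("scene"); t=viewer.calibration("top")
def z(u,v): return 220+(u+.5)/7-.5,230+(v+.5)/7-.5
A=onz(c,*z(90,525),.05)*1e3;B=onz(c,*z(770,132),.05)*1e3
print("stop edge scene",A.round(1),B.round(1))
for p in((287,342),(632,137)):
    P=onz(c,*z(*p),.075)*1e3; f=(P[0]-A[0])/(B[0]-A[0]); print("lid corner",P.round(1),"stop y there",(A+f*(B-A))[1].round(1))
print("top: stop top edge v=220",onz(t,149.8,220,.05)*1e3,"lid front v=157",onz(t,149.0,157,.075)*1e3, "v=178",onz(t,148.6,178,.075)*1e3,"v=135",onz(t,149.6,135,.075)*1e3)
```

```text
stop edge scene [698.1 105.7  50. ] [523.5 108.9  50. ]
lid corner [651.4 105.9  75. ] stop y there 106.6
lid corner [563.4 105.6  75. ] stop y there 108.2
top: stop top edge v=220 [497.78423814 107.70734029  50.        ] lid front v=157 [599.33269066 104.45591933  75.        ] v=178 [565.2599169  104.68855966  75.        ] v=135 [635.31385185 103.91853598  75.        ]
```

The front edge agrees with the stop face to within 1–2.5 mm, about the camera's accuracy. The fingers also stopped dead at 9 N and 15 N, with the back face where the camera still sees it, so the case is home. I hand it in.

```bash
python3 -c "
from plant import ctrl
print(ctrl.get_state()['time']); print(ctrl.sign_off())"
```

```text
14.75
the job is handed in; nothing more can be done
None
```

The blue case is on the deck, lying flat and square, pushed against the blue back stop. I handed the job in at about 14.8 s with the arm well clear.

- **Lift and set down:** I gripped the handle bar and raised only the front edge, with the back of the case staying on the bench. I drew it forward about 38 mm past the step edge, set it down and let go.
- **Push:** I pushed the back face with both fingers, up over the step. The case would go no further while the force rose from 9 to 15 N, so I took it as home and backed off.

**Last checks:**
- **Flat:** the lid's height came out at about 75 mm, as it should on the deck.
- **Square:** the long sides read −1.33° and −1.41°, against about −1.24° for the deck. The short back edge read −0.28°, which disagrees, but it spans few pixels and I gave it less weight.
- **Home:** the cameras put the front edge 1 to 2.5 mm from the stop, and the back about 33 mm inside the step where 35 mm was expected. That is about the camera's accuracy, so I relied on the case not moving under the 15 N push. A gap of a millimetre or two can't be ruled out from the pictures alone.
- **Green case:** it is where it was, to within 0.2 mm.

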